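Soak the printer nozzle and screw the jar shut

TASK

Put the steel dispensing nozzle from the tray into the open soaking jar. Then swing the jar's captive screw cap back over the mouth until its arm stops, and screw the cap clockwise all the way down until it is tight. Leave the other things on the bench where they are.

Things in the scene. Friction and masses are not known exactly. Their poses are not given: they have to be found in the camera images.
- nozzle: Loose turned steel dispensing nozzle standing upright, tip up, in the shallow tray: 68 mm tall, foot flange 34 mm in diameter and 8 mm high, plain round body 26 mm in diameter from 10 to 54 mm above its underside, then a cone to an 8 mm tip. About 0.14 kg. Origin at the centre of its underside, z up along its axis.
- nozzle_mid (a point): Point on the nozzle's axis, 36 mm above its underside (a good height to grip it).
- tray: Fixed shallow white plastic tray 140 x 110 mm, rim 14 mm high, inner floor 3 mm above the bench. The nozzle stands in it. Origin at the centre of its underside.
- station: Fixed soaking station: aluminium base plate 250 x 110 mm, 10 mm thick, carrying the white jar and, 130 mm from the jar's axis along the station's +x, a steel post with a swing arm. Jar: 88 mm in diameter, neck 80 mm, mouth 74 mm inside. Origin on the jar's axis at bench level, z up.
- jar_mouth (a point): Centre of the jar's mouth, level with its rim (100 mm above the bench). Its axes are the station's.
- jar_floor (a point): Centre of the jar's inner floor, 15 mm above the bench (85 mm below the rim).
- swing_pivot (a point): On the vertical axis of the swing arm, at the top face of its steel strap (132 mm above the bench). The strap is 30 mm wide and 8 mm thick and runs from here 130 mm along the arm's -x to the cap's axis; this point turns with the arm.
- swing_pin (a point): Upright white round handle pin on the arm's strap, 16 mm in diameter, 48 mm tall (132 to 180 mm above the bench), 55 mm from the pivot towards the cap; take or push it to swing the arm. The point is on its axis, 160 mm above the bench.
- cap_wing (a point): Centre of the grip bar (wing) of the screw cap: a bar 70 mm long (point x), 16 mm thick (point y) and 40 mm high, standing above the strap on the cap's vertical axis; this point is 18 mm below the bar's top and 22 mm above its foot (172 mm above the bench when fully unscrewed, 160 mm when tight). Below the strap the same spindle carries the grey cap, 95 mm in diameter, which turns with the bar.
- swing (a joint): Swing of the arm in rad: 0 = against its stop with the cap exactly over the jar's mouth; grows anticlockwise seen from above as the arm is swung away (stop at 1.8). It stays where it is left; friction about 0.2 N m. The cap has a sealing plug below that clears the jar's rim only while the cap is unscrewed (cap joint below about 0.5); screwed down in the air it would strike the rim, so swing before screwing.
- cap (a joint): Turn of the screw cap in the arm in rad: 0 = fully unscrewed and raised; grows clockwise seen from above to the stop at 2.2 = tight. The cap comes down 12 mm over the 2.2 rad by its thread. It stays where it is left; friction about 0.12 N m. Over the jar its 68 mm plug goes down into the mouth with 3 mm to spare all round.
- plate: Bystander: white well plate, 85 x 127 x 15 mm, lying on the bench. Origin at the centre of its underside.
- tipbox: Bystander: blue and grey pipette tip box 85 x 120 x 75 mm. Origin at the centre of its underside.
- bottle: Bystander: amber bottle 64 mm in diameter, 150 mm tall. Origin at the centre of its underside.
- beaker: Bystander: white open cup 70 mm in diameter, 90 mm tall. Origin at the centre of its underside.
There are look-alikes about, which are no part of the job. Of the things like the nozzle, leave any that is blue; of the rest the smaller one is meant.

How it is judged:
By the outcome, as a careful person would: the job done as asked, in the order asked, and still so for the second after the job is handed in, with the robot touching nothing.
It also fails if it takes over 72 s, if anything falls off the work surface, if the arm or the gripper's body presses on something with over 40 N, if the wrist force passes 120 N, or if a joint passes its speed limit or range.

ROBOT

A 6-joint arm with a two-finger parallel gripper is mounted at the origin on the work surface. World frame = base frame: x ahead of the robot, y to its left, z up, the work surface at z = 0. Lengths are in m, angles in rad, forces in N, time in s.
With the tool pointing down it reaches from about 0.35 to 0.85 m from the base axis. Payload 8.1 kg.
Tool frame: the origin (TCP) lies at the very end of the fingers, on their centre line; the grasp point (between the pads) lies robot.hold_point_z behind it (robot.hold_point_z is the distance from the TCP to the grasp point, in m); z points along the fingers, y is the direction in which the jaws open and shut (so a half turn about z gives the same grasp; the last joint's range is limited). The gripper opens to 93 mm and grips with 3 to 60 N. Pads are 15 mm wide; open, the fingers measure 128 mm over their backs; the gripper's body (75 mm by 188 mm) begins 65 mm behind the grasp point.
Start: joints at [-1.347, 0.13, 1.488, -0, 1.523, -0.085], TCP at [0.182, -0.572, 0.219] pointing down, gripper open.
Joint ranges: [-2.96, 2.96], [-0.89, 2.26], [0.02, 2.5], [-1.34, 4.48], [0, 2.73], [-2.66, 2.66]. Speed limits (rad/s): [2.39, 2.39, 2.79, 3.14, 3.14, 3.14].

INTERFACE

Orientations are given as a rotation vector (axis times angle).
In Python, from plant import robot, cams gives the robot as it stands. The module is installed in compiled form; this text tells all that it offers.
- The arm moves only by the tool step_arm, never from a script. Its argument "deltas" is a list of rows, each an object with "offset": the shift along the tool's x, y, z in cm, a list of three; "roll": the turn about the tool's z in rad. In form: [{"offset": [x, y, z], "roll": roll}, ...]. A call has 1 to 12 rows; each row shifts and turns the commanded pose from where the row before left it, along the tool's axes as they then stand; what a row does not reach is not made up. A row lasts 1/8 s, in which the tool goes at most 62.5 mm and 10.7 degrees, less where a joint would pass 70% of its speed; a pose out of reach is approached as far as the arm can. A call with a gripper value outside its range is refused whole. "fingers" is the finger opening in cm, from 0 to 9.3, set as the call begins (left out, the last holds). The fingers move at their own pace and stop on an object; "grip_force" is the grip in N (left out, the last holds). Time passes only in rows, so rows that do not move let the fingers close. It gives the time, the measured TCP pose, the force and the opening at its end, in the units of the state.
- robot.read_state(): the state, without advancing time (a new reading comes with each control period).
- cams.read_camera(name): name is "scene" or "top" or "wrist"; returns a dict with "pixels" (384x512x3 uint8, red, green, blue), "fx", "fy", "cx", "cy" (pixels), "extrinsics" (4x4, takes a point from world to camera coordinates). Camera axes: x right, y down, z forward; pixel columns grow to the right and rows downward; lengths in m; the calibration is good to about 2 mm. A picture is of the moment at which its call begins. There is no depth.
- robot.close_job(): hands the job in, once; it reports no verdict.
Trained networks look in a picture, given as the dict that the camera call returned (one of the last four; its "shot" number tells which), for a name from the list of things; names that differ only in an ending like _2 or _b are one class to them, and where a whole thing is asked for, a point or a joint stands for the part that bears it (a point fixed in the world has none). Each returns a list of dicts, best first, with "score" (0 to 1); they miss things now and then, are a little off and sometimes report something else, mostly with a low value. They report only what shows in the picture. A call takes as long as a camera call. They do not tell look-alikes from the thing itself.
- cams.boxes_of(picture, thing): "xy" ([column, row] in pixels, amid what is visible of it).
- cams.silhouettes(picture, thing): "mask" (384x512 bool, what is visible of it) and "xy" ([column, row] in pixels, amid what is visible of it).
- cams.pinpoint(picture, thing): "xy" ([column, row] in pixels: a listed point, or the origin of a listed thing).
The state is a dict: "t": time; "q": joint angles; "dq": joint speeds; "joint_torque": joint torques, N m; "tool_pos": TCP position; "orientation": TCP orientation; "force": force on the tool from outside, world axes, zero at the start; "wrist_torque": the same for the moment, N m; "opening": finger opening in m.
Only numpy, scipy, OpenCV 4.12 (cv2) and the standard library are available. Lean on these libraries where they do the work, as an engineer would, in place of code of your own. Each camera call takes 0.05 s, during which the arm holds its last target. There are 200 camera calls.

## Working session

There is one attempt and no reset: what is moved stays moved. The work goes in short steps, Python scripts to look and compute and a tool call to move; the robot and the scene stay as the last step left them, time stands still between calls to the robot, and variables do not carry over. Pictures are saved under pics/ and viewed, about 8 in all and at most 12, crops included, and the job is handed in when it is done.

Besides the shell and the picture viewer there is one more tool, called after "Request:" as a command line: name --argument value ..., lists and objects as JSON in quotes. step_arm: Moves the arm, as the interface text tells. Its arguments: {"type":"object","properties":{"deltas":{"type":"array"},"fingers":{"type":"number"},"grip_force":{"type":"number"}},"required":["deltas"]}

```bash
mkdir -p pics
cat > h.py <<'E'
import numpy as np, cv2
from plant import robot, cams
from scipy.spatial.transform import Rotation as R
def snap(n,save=None):
    p=cams.read_camera(n)
    if save: cv2.imwrite('pics/'+save,p['pixels'][:,:,::-1])
    return p
def ray(p,xy):
    E=np.array(p['extrinsics']);Rm=E[:3,:3];c=-Rm.T@E[:3,3]
    d=Rm.T@np.array([(xy[0]-p['cx'])/p['fx'],(xy[1]-p['cy'])/p['fy'],1]);return c,d/np.linalg.norm(d)
def atz(p,xy,z):
    c,d=ray(p,xy);return c+d*(z-c[2])/d[2]
def tri(obs):
    A=0;b=0
    for p,xy in obs:
        c,d=ray(p,xy);M=np.eye(3)-np.outer(d,d);A=A+M;b=b+M@c
    return np.linalg.solve(A,b)
def proj(p,X):
    E=np.array(p['extrinsics']);x=E[:3,:3]@np.array(X)+E[:3,3]
    return np.array([p['fx']*x[0]/x[2]+p['cx'],p['fy']*x[1]/x[2]+p['cy']])
E
python3 - <<'E'
from h import *
np.set_printoptions(precision=3,suppress=True)
P={n:snap(n,n+'0.png') for n in('scene','top')}
cv2.imwrite('pics/both0.png',cv2.resize(np.hstack([P['scene']['pixels'],P['top']['pixels']])[:,:,::-1],None,fx=.78,fy=.78,interpolation=cv2.INTER_AREA))
Z=dict(nozzle=0.003,nozzle_mid=.039,tray=0,station=0,jar_mouth=.1,swing_pivot=.132,swing_pin=.16,cap_wing=.172,plate=0,tipbox=0,bottle=0,beaker=0)
for t,z in Z.items():
    for n in P:
        for r in cams.pinpoint(P[n],t)[:4]:
            print(t,n,round(r['score'],2),np.array(r['xy']),atz(P[n],r['xy'],z))
s=robot.read_state();print(s['t'],s['tool_pos'],s['orientation'],robot.hold_point_z,s['force'])
E
```

```text
nozzle scene 0.62 [192.2 269.4] [ 0.58  -0.261  0.003]
nozzle scene 0.52 [146.3 261.4] [ 0.467 -0.342  0.003]
nozzle scene 0.45 [174.2 241.1] [ 0.468 -0.243  0.003]
nozzle top 0.58 [325.5 219. ] [ 0.466 -0.244  0.003]
nozzle top 0.57 [354.3 218.9] [ 0.469 -0.352  0.003]
nozzle top 0.5 [333.4 185.6] [ 0.594 -0.276  0.003]
nozzle_mid scene 0.79 [144.2 256.4] [ 0.471 -0.342  0.039]
nozzle_mid scene 0.69 [194.3 261.3] [ 0.582 -0.25   0.039]
nozzle_mid scene 0.52 [173.4 235. ] [ 0.471 -0.241  0.039]
nozzle_mid top 0.65 [328.5 214.5] [ 0.479 -0.248  0.039]
nozzle_mid top 0.53 [324.3 188.1] [ 0.576 -0.234  0.039]
nozzle_mid top 0.44 [355.6 215.2] [ 0.479 -0.347  0.039]
tray scene 0.55 [173.2 236.4] [ 0.451 -0.234  0.   ]
tray scene 0.43 [345.4 148.6] [ 0.584  0.447 -0.   ]
tray top 0.88 [321.  219.8] [ 0.463 -0.228  0.   ]
tray top 0.74 [203.6 224.7] [0.433 0.209 0.   ]
tray top 0.54 [201.7 224.5] [0.434 0.216 0.   ]
station scene 0.95 [270.2 162.1] [0.44  0.199 0.   ]
station scene 0.73 [102.8 231.7] [ 0.287 -0.38   0.   ]
station top 0.81 [205.3 222.8] [0.44  0.203 0.   ]
jar_mouth scene 
[... 437 characters left out ...]
6 [238.3 188.3] [0.543 0.077 0.172]
cap_wing top 0.64 [203.8 221.1] [0.432 0.186 0.172]
plate scene 0.62 [294.  125.1] [ 0.367  0.405 -0.   ]
plate scene 0.62 [172.1 234.7] [ 0.444 -0.233  0.   ]
plate scene 0.47 [298.9 154. ] [0.484 0.302 0.   ]
tipbox scene 0.89 [345.6 150.5] [ 0.591  0.439 -0.   ]
tipbox top 0.86 [142.6 186.7] [0.57  0.447 0.   ]
tipbox top 0.62 [325.7 217.9] [ 0.471 -0.246  0.   ]
bottle scene 0.83 [307.8 268.7] [ 0.807 -0.02   0.   ]
bottle top 0.71 [264.3 132.4] [ 0.798 -0.01   0.   ]
beaker scene 0.81 [100.5 235.6] [ 0.295 -0.392  0.   ]
beaker top 0.97 [367.9 266.3] [ 0.298 -0.398  0.   ]
1.3 [ 0.182 -0.572  0.219] [-3.104 -0.483  0.   ] 0.0188 [-0.489  0.767 -0.295]
```

View pics/both0.png

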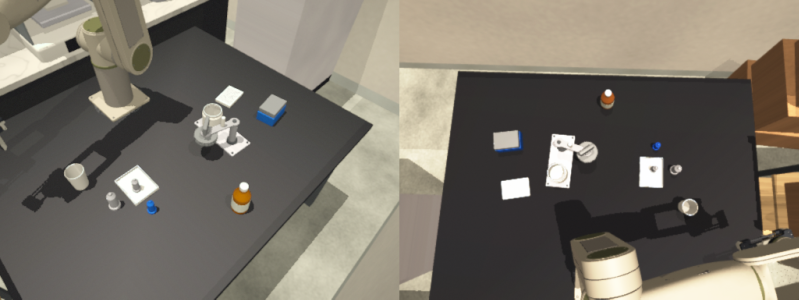

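Run:
```python
import cv2,numpy as np
a=cv2.imread('pics/scene0.png')[205:300,110:230];b=cv2.imread('pics/top0.png')[165:260,280:400]
cv2.imwrite('pics/crop0.png',cv2.resize(np.hstack([a,b]),None,fx=3.3,fy=3.3,interpolation=cv2.INTER_CUBIC))
```

```text
(no output)
```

View pics/crop0.png

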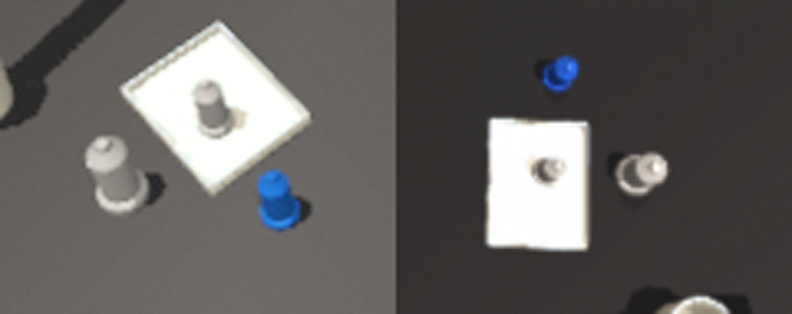

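Candidates in the scene / top pictures:
- Small grey steel one in the tray: (174,241) / (325,219).
- Larger grey one on the bench: (146,261) / (355,218).
- Blue one: (192,269) / (330,187).

The crop confirms that the small grey one standing in the tray is the one meant. The arm is swung out, with the cap near (0.54, 0.08) and the jar open. I'm moving above the nozzle.

Request:
step_arm --deltas '[{"offset": [4.15,-2.5,0.2],"roll": 0},{"offset": [4.15,-2.5,0.2],"roll": 0},{"offset": [4.15,-2.5,0.2],"roll": 0},{"offset": [4.15,-2.5,0.2],"roll": 0},{"offset": [4.15,-2.5,0.2],"roll": 0},{"offset": [4.15,-2.5,0.2],"roll": 0},{"offset": [4.15,-2.5,0.2],"roll": 0},{"offset": [4.15,-2.5,0.2],"roll": 0},{"offset": [4.15,-2.5,0.2],"roll": 0}]' --fingers 6

```text
t: 2.42
tool_pos: [0.4708, -0.2425, 0.2008]
orientation: [3.104, 0.483, 0.001]
force: [0.4, -1.4, 0.1]
opening: 0.06
```

Request:
step_arm --deltas '[{"offset": [0,0,0],"roll": -0.17},{"offset": [0,0,0],"roll": -0.17},{"offset": [0,0,0],"roll": -0.17},{"offset": [0,0,0],"roll": -0.17},{"offset": [0,0,0],"roll": -0.17},{"offset": [0,0,0],"roll": -0.17},{"offset": [0,0,0],"roll": -0.17},{"offset": [0,0,0],"roll": -0.17},{"offset": [0,0,0],"roll": -0.17},{"offset": [0,0,0],"roll": -0.17},{"offset": [0,0,0],"roll": -0.17},{"offset": [0,0,0],"roll": -0.17}]'

```text
t: 3.92
tool_pos: [0.4698, -0.2438, 0.2007]
orientation: [1.205, 2.901, -0.0]
force: [-0.4, 0.2, 0.0]
opening: 0.0598
```

```bash
cat >> h.py <<'E'
np.set_printoptions(precision=4,suppress=True)
def st():
    s=robot.read_state();M=R.from_rotvec(s['orientation']).as_matrix()
    print('t',s['t'],'tcp',np.array(s['tool_pos']),'yaw',round(np.arctan2(M[1,0],M[0,0]),3),'tilt',M[:,2],'F',np.array(s['force']),'open',s['opening']);return s,M
def go(X,yaw=None):
    s,M=st();print('delta tool cm',M.T@(np.array(X)-s['tool_pos'])*100, 'roll', None if yaw is None else -(yaw-np.arctan2(M[1,0],M[0,0])))
E
python3 - <<'E'
from h import *
st()
p=snap('wrist','w1.png');t=snap('top');s=snap('scene')
for n,z in(('nozzle',.003),('nozzle_mid',.039)):
  for q in(p,t,s):
    for r in cams.pinpoint(q,n)[:3]: print(n,round(r['score'],2),np.array(r['xy']),atz(q,r['xy'],z))
E
```

```text
t 3.925 tcp [ 0.4698 -0.2438  0.2007] yaw 2.354 tilt [ 0.0001 -0.0001 -1.    ] F [-0.3612  0.1538  0.0065] open 0.05978165873401263
nozzle 0.83 [250.3 173.8] [ 0.473 -0.248  0.003]
nozzle 0.74 [200.3 217.1] [ 0.4673 -0.3432  0.003 ]
nozzle 0.72 [300.3 231.1] [ 0.5845 -0.2573  0.003 ]
nozzle 0.34 [152.3 242. ] [0.3644 0.393  0.003 ]
nozzle 0.85 [146.8 262. ] [ 0.4699 -0.3417  0.003 ]
nozzle 0.72 [194.5 268.9] [ 0.583  -0.2558  0.003 ]
nozzle 0.57 [174.  242.5] [ 0.4718 -0.246   0.003 ]
nozzle_mid 0.69 [254.4 177.4] [ 0.4736 -0.2414  0.039 ]
nozzle_mid 0.56 [196.4 234.1] [ 0.4741 -0.3491  0.039 ]
nozzle_mid 0.46 [307.7 241.1] [ 0.585  -0.2529  0.039 ]
nozzle_mid 0.74 [171.3 235.5] [ 0.4684 -0.2461  0.039 ]
nozzle_mid 0.56 [192.1 261.5] [ 0.5777 -0.2547  0.039 ]
nozzle_mid 0.51 [292.1 124.3] [0.3864 0.3681 0.039 ]
```

View pics/w1.png

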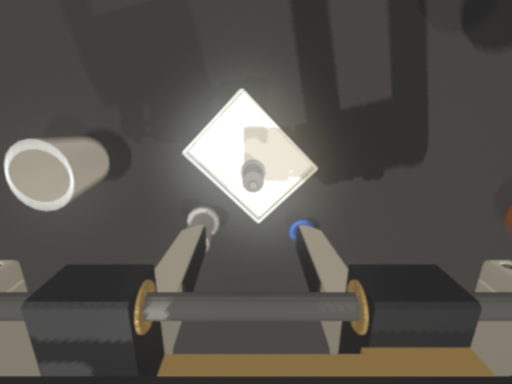

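The wrist view shows the small steel nozzle in the tray at about (252,175), between the fingers. It is at (0.472, -0.245), and the measurements agree to within a few mm. Next I descend and grip.

Request:
step_arm --deltas '[{"offset": [-0.2,0.1,4],"roll": 0},{"offset": [0,0,5],"roll": 0},{"offset": [0,0,4],"roll": 0},{"offset": [0,0,3],"roll": 0},{"offset": [0,0,1.3],"roll": 0},{"offset": [0,0,0],"roll": 0}]'

```text
t: 5.12
tool_pos: [0.4716, -0.2442, 0.0272]
orientation: [-1.213, -2.897, -0.0]
force: [0.8, 0.4, -0.3]
opening: 0.0601
```

Request:
step_arm --deltas '[{"offset": [0,0,0],"roll": 0},{"offset": [0,0,0],"roll": 0},{"offset": [0,0,0],"roll": 0},{"offset": [0,0,0],"roll": 0}]' --fingers 0 --grip_force 25

```text
t: 5.62
tool_pos: [0.4723, -0.2446, 0.0281]
orientation: [1.213, 2.897, 0.0]
force: [1.1, -0.4, 0.3]
opening: 0.0252
```

Run:
```python
from h import *
st()
```

```text
t 5.625 tcp [ 0.4723 -0.2446  0.0281] yaw 2.349 tilt [ 0.0008 -0.0003 -1.    ] F [ 1.0567 -0.3804  0.3079] open 0.025249881858009915
```

Request:
step_arm --deltas '[{"offset": [0,0,-2],"roll": 0},{"offset": [0,0,-4],"roll": 0},{"offset": [0,0,-5],"roll": 0},{"offset": [0,0,-5],"roll": 0},{"offset": [0,0,-4],"roll": 0},{"offset": [0,0,-1],"roll": 0},{"offset": [0,0,0],"roll": 0}]'

```text
t: 6.5
tool_pos: [0.4719, -0.2445, 0.2371]
orientation: [-1.213, -2.898, -0.0]
force: [-0.4, -0.8, -1.3]
opening: 0.0254
```

Run:
```python
from h import *
go([.437,.203,.24],2.65)
```

```text
t 6.5 tcp [ 0.4719 -0.2445  0.2371] yaw 2.349 tilt [-0.  0. -1.] F [-0.3528 -0.7958 -1.3128] open 0.025382853519733607
delta tool cm [34.325  28.9171 -0.2891] roll -0.30125289893499074
```

Request:
step_arm --deltas '[{"offset": [2,1.7,0],"roll": 0},{"offset": [3.6,3.05,0],"roll": 0},{"offset": [3.6,3.05,0],"roll": 0},{"offset": [3.6,3.05,0],"roll": 0},{"offset": [3.6,3.05,0],"roll": 0},{"offset": [3.6,3.05,0],"roll": 0},{"offset": [3.6,3.05,0],"roll": 0},{"offset": [3.6,3.05,0],"roll": 0},{"offset": [3.6,3.05,0],"roll": 0},{"offset": [3.5,2.8,0],"roll": 0}]'

```text
t: 7.75
tool_pos: [0.4354, 0.2038, 0.2345]
orientation: [-1.211, -2.895, 0.005]
force: [1.0, -0.4, -1.0]
opening: 0.0253
```

Request:
step_arm --deltas '[{"offset": [0,0,0],"roll": -0.15},{"offset": [0,0,0],"roll": -0.15},{"offset": [0,0,0],"roll": 0},{"offset": [0,0,0],"roll": 0}]'

```text
t: 8.25
tool_pos: [0.4364, 0.2024, 0.2361]
orientation: [-0.771, -3.043, 0.002]
force: [0.3, -0.2, -1.9]
opening: 0.0251
```

Run:
```python
from h import *
st()
p=snap('wrist');t=snap('top');s=snap('scene')
Z=dict(station=0,jar_mouth=.1,jar_floor=.015,swing_pivot=.132,swing_pin=.16,cap_wing=.172,nozzle=.2+.015)
for n,z in Z.items():
  for c,q in(('w',p),('t',t),('s',s)):
    for r in cams.pinpoint(q,n)[:2]: print(n,c,round(r['score'],2),np.array(r['xy']),atz(q,r['xy'],z))
a=p['pixels'].copy();cv2.imwrite('pics/w2.png',a[:,:,::-1])
```

```text
t 8.25 tcp [0.4364 0.2024 0.2361] yaw 2.645 tilt [-0.0023 -0.0007 -1.    ] F [ 0.3446 -0.2448 -1.914 ] open 0.025059829363073813
station w 0.79 [254.5 161.6] [0.435  0.2087 0.    ]
station t 0.81 [204.7 225.3] [ 0.4309  0.2044 -0.    ]
station s 0.79 [269.3 164.1] [0.4445 0.1896 0.    ]
jar_mouth w 0.9 [250.4 181.1] [0.4347 0.2023 0.1   ]
jar_mouth t 0.92 [201.3 222.2] [0.4337 0.2038 0.1   ]
jar_mouth s 0.9 [272.1 141.2] [0.4397 0.2032 0.1   ]
jar_floor w 0.59 [254.3 164.8] [0.4363 0.2075 0.015 ]
jar_floor t 0.81 [204.6 223.8] [0.4352 0.2031 0.015 ]
jar_floor s 0.92 [272.4 160.5] [0.4493 0.1996 0.015 ]
jar_floor s 0.71 [305.9 268. ] [ 0.8057 -0.029   0.015 ]
swing_pivot t 0.82 [200.8 185.2] [0.5575 0.2079 0.132 ]
swing_pivot s 0.97 [299.5 156. ] [0.5674 0.1936 0.132 ]
swing_pin w 0.94 [254.2 316. ] [0.5541 0.1425 0.16  ]
swing_pin w 0.4 [445.9 172.3] [0.497 0.369 0.16 ]
swing_pin t 0.97 [222.3 186.4] [0.5502 0.1317 0.16  ]
swing_pin s 0.74 [285.9 154.5] [0.5505 0.1466 0.16  ]
swing_pin s 0.4 [291.3 120.9] [0.4583 0.2712 0.16  ]
cap_wing w 0.43 [250.6 222.7] [0.4521 0.1934 0.172 ]
cap_wing w 0.23 [447.4 174.2] [0.4926 0.3633 0.172 ]
cap_wing t 0.7 [239.4 192.5] [0.529  0.0734 0.172 ]
cap_wing s 0.85 [260.9 159.5] [0.5204 0.069  0.172 ]
cap_wing s 0.17 [171.6 235.5] [ 0.551  -0.2783  0.172 ]
nozzle w 0.83 [252.1 224. ] [0.4369 0.203  0.215 ]
nozzle w 0.64 [ 70.6 348.3] [0.4653 0.0089 0.215 ]
nozzle t 0.7 [354.3 217.3] [ 0.4526 -0.293   0.215 ]
nozzle t 0.4 [363.8 264. ] [ 0.3093 -0.3185  0.215 ]
nozzle s 0.6 [271.9 116.2] [0.4412 0.1943 0.215 ]
nozzle s 0.58 [144.6 260.8] [ 0.5896 -0.3736  0.215 ]
```

View pics/w2.png

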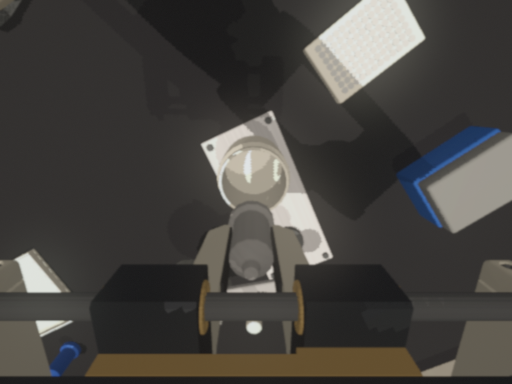

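Run:
```python
from h import *
ims=[]
p=snap('wrist')
th=np.linspace(0,2*np.pi,72)
im=cv2.resize(p['pixels'][100:240,160:340,::-1],None,fx=4,fy=4,interpolation=cv2.INTER_CUBIC)
for r,col in((.04,(0,0,255)),(.037,(0,255,0))):
    pts=[(proj(p,[.436+r*np.cos(a),.203+r*np.sin(a),.1])-[160,100]+.5)*4 for a in th]
    for x in pts: cv2.circle(im,tuple(int(v) for v in x),1,col,-1)
cv2.imwrite('pics/w3.png',im)
```

```text
(no output)
```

View pics/w3.png

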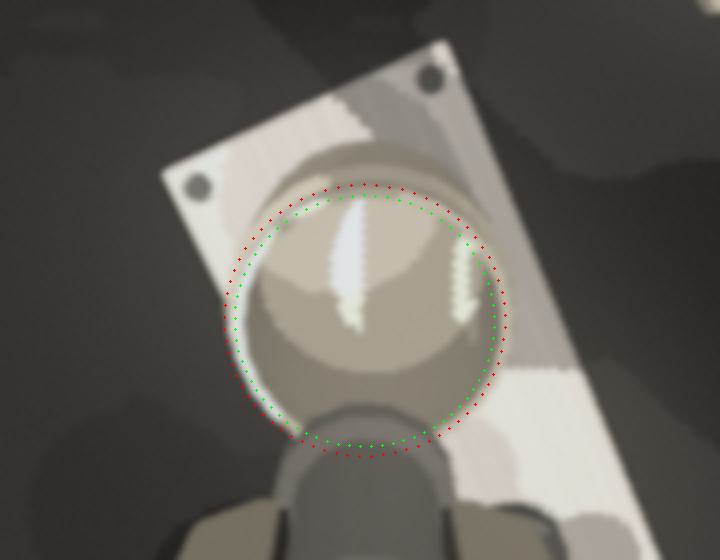

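Overlaying the predicted rim (centre (0.436, 0.203)) on the crop shows the real one about 1 px to the right. So the mouth is at about (0.4366, 0.204). I correct 0.2 cm along tool y and lower the nozzle.

Request:
step_arm --deltas '[{"offset": [0.1,0.15,3],"roll": 0},{"offset": [0,0,4],"roll": 0},{"offset": [0,0,4],"roll": 0},{"offset": [0,0,0],"roll": 0}]'

```text
t: 10.0
tool_pos: [0.4341, 0.2035, 0.1243]
orientation: [-0.765, -3.041, 0.006]
force: [-0.2, 1.1, -0.6]
opening: 0.0251
```

Request:
step_arm --deltas '[{"offset": [0,0,2.5],"roll": 0},{"offset": [0,0,2.5],"roll": 0},{"offset": [0,0,2],"roll": 0},{"offset": [0,0,1.2],"roll": 0},{"offset": [0,0,0],"roll": 0},{"offset": [0,0,0],"roll": 0}]'

```text
t: 10.75
tool_pos: [0.4379, 0.2048, 0.047]
orientation: [0.766, 3.045, 0.002]
force: [-0.0, 0.3, -1.3]
opening: 0.0253
```

Request:
step_arm --deltas '[{"offset": [0,0,0.4],"roll": 0},{"offset": [0,0,0],"roll": 0},{"offset": [0,0,0],"roll": 0}]'

```text
t: 11.12
tool_pos: [0.4369, 0.2045, 0.0417]
orientation: [0.766, 3.047, 0.0]
force: [-0.4, -0.2, -1.5]
opening: 0.0253
```

Request:
step_arm --deltas '[{"offset": [0,0,0.1],"roll": 0},{"offset": [0,0,0],"roll": 0},{"offset": [0,0,0],"roll": 0}]' --fingers 3.2

```text
t: 11.5
tool_pos: [0.437, 0.2045, 0.0408]
orientation: [0.766, 3.047, 0.0]
force: [0.1, 0.3, 0.1]
opening: 0.0316
```

Request:
step_arm --deltas '[{"offset": [0,0,-2],"roll": 0},{"offset": [0,0,-4],"roll": 0},{"offset": [0,0,-5],"roll": 0},{"offset": [0,0,-5],"roll": 0},{"offset": [0,0,-5],"roll": 0},{"offset": [0,0,-3],"roll": 0},{"offset": [0,0,0],"roll": 0},{"offset": [0,0,0],"roll": 0}]'

```text
t: 12.5
tool_pos: [0.4365, 0.2043, 0.2794]
orientation: [-0.766, -3.046, 0.001]
force: [0.6, 0.3, -0.8]
opening: 0.0319
```

Run:
```python
from h import *
st()
p=snap('wrist');t=snap('top');s=snap('scene')
Z=dict(nozzle=.015,swing_pivot=.132,swing_pin=.16,cap_wing=.172)
for n,z in Z.items():
  for c,q in(('w',p),('t',t),('s',s)):
    for r in cams.pinpoint(q,n)[:3]: print(n,c,round(r['score'],2),np.array(r['xy']),atz(q,r['xy'],z))
b=cv2.resize(s['pixels'][100:220,200:350],None,fx=2.7,fy=2.7,interpolation=cv2.INTER_CUBIC)
a=cv2.resize(p['pixels'][80:380,100:480],(405,324))
cv2.imwrite('pics/c4.png',np.hstack([a,b])[:,:,::-1])
```

```text
t 12.5 tcp [0.4365 0.2043 0.2794] yaw 2.649 tilt [-0.0013 -0.0005 -1.    ] F [ 0.5559  0.3101 -0.7725] open 0.03188106375404203
nozzle w 0.79 [ 84.5 331.4] [ 0.5797 -0.2407  0.015 ]
nozzle w 0.65 [248.1 164.4] [0.4395 0.1973 0.015 ]
nozzle t 0.64 [327.8 185.2] [ 0.5923 -0.2521  0.015 ]
nozzle t 0.59 [351.9 216.6] [ 0.4765 -0.3399  0.015 ]
nozzle s 0.78 [144.3 264.6] [ 0.479  -0.3532  0.015 ]
nozzle s 0.56 [268.5 159.3] [0.4358 0.1938 0.015 ]
nozzle s 0.52 [193.9 267.3] [ 0.5836 -0.2566  0.015 ]
swing_pivot t 0.63 [203.9 181.5] [0.5707 0.198  0.132 ]
swing_pivot s 0.69 [300.4 155.5] [0.5679 0.1973 0.132 ]
swing_pin w 0.71 [250.4 291.2] [0.5539 0.1405 0.16  ]
swing_pin s 0.95 [283.8 150.5] [0.5344 0.1543 0.16  ]
swing_pin s 0.66 [268.9 148.6] [0.497  0.1271 0.16  ]
swing_pin s 0.51 [268.9 158.4] [0.5261 0.0976 0.16  ]
cap_wing t 0.64 [239.6 190.6] [0.5354 0.0729 0.172 ]
cap_wing s 0.67 [263.7 159.2] [0.5253 0.0759 0.172 ]
```

View pics/c4.png

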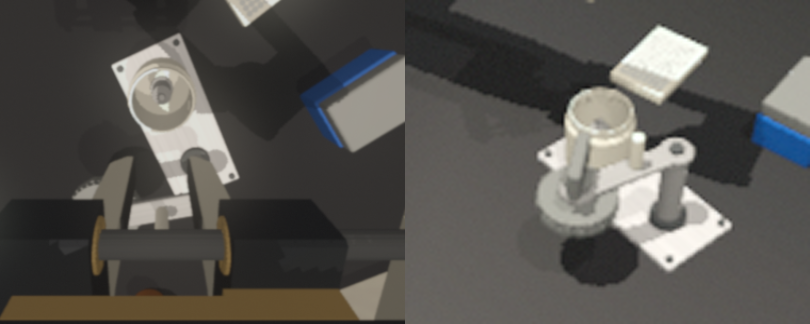

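The nozzle is standing upright in the jar: its tip shows in the mouth in both views, wrist crop about (160,90) and scene crop about (600,125). The arm is swung out by about 1.4 rad, with the pin near (0.553, 0.141). I'm going above the pin with the jaws tangential.

Request:
step_arm --deltas '[{"offset": [-3.3,0,0],"roll": 0},{"offset": [-3.3,0,0],"roll": 0},{"offset": [-3.3,0,0],"roll": 0},{"offset": [-3.3,0,0],"roll": 0},{"offset": [0,0,0],"roll": 0.163},{"offset": [0,0,0],"roll": 0.163},{"offset": [0,0,0],"roll": 0.163},{"offset": [0,0,0],"roll": 0.163},{"offset": [0,0,0],"roll": 0.163},{"offset": [0,0,0],"roll": 0.163},{"offset": [0,0,0],"roll": 0.163},{"offset": [0,0,0],"roll": 0.163}]' --fingers 4

```text
t: 14.75
tool_pos: [0.5532, 0.142, 0.2806]
orientation: [-2.463, -1.95, 0.0]
force: [-0.5, 0.1, -0.6]
opening: 0.0396
```

Run:
```python
from h import *
st()
p=snap('wrist','w5.png');t=snap('top');s=snap('scene')
Z=dict(swing_pivot=.132,swing_pin=.16,cap_wing=.172,jar_mouth=.1)
for n,z in Z.items():
  for c,q in(('w',p),('t',t),('s',s)):
    for r in cams.pinpoint(q,n)[:2]: print(n,c,round(r['score'],2),np.array(r['xy']),atz(q,r['xy'],z))
```

```text
t 14.75 tcp [0.5532 0.142  0.2806] yaw 1.339 tilt [-0.0001 -0.     -1.    ] F [-0.525   0.0923 -0.5955] open 0.039634106312358044
swing_pivot w 0.88 [255.5 133.6] [0.5707 0.1926 0.132 ]
swing_pivot t 0.71 [204.7 221. ] [0.4354 0.1882 0.132 ]
swing_pivot s 0.67 [300.5 155.3] [0.5676 0.1982 0.132 ]
swing_pivot s 0.56 [269.3 149.2] [0.4809 0.1464 0.132 ]
swing_pin w 0.77 [246.3 186.4] [0.5486 0.1428 0.16  ]
swing_pin w 0.68 [409.2 212.9] [0.7185 0.0711 0.16  ]
swing_pin t 0.76 [221.9 184.6] [0.5563 0.1333 0.16  ]
swing_pin s 0.66 [286.9 153.5] [0.5497 0.1519 0.16  ]
cap_wing w 0.72 [242.1 249.8] [0.5277 0.0754 0.172 ]
cap_wing t 0.62 [238.4 191. ] [0.534  0.0768 0.172 ]
cap_wing s 0.86 [263.7 162.4] [0.5345 0.0668 0.172 ]
cap_wing s 0.56 [287.  151.2] [0.5507 0.1501 0.172 ]
jar_mouth w 0.88 [148.5 144. ] [0.4374 0.2077 0.1   ]
jar_mouth t 0.83 [199.4 221. ] [0.4377 0.2106 0.1   ]
jar_mouth s 0.7 [273.7 141.3] [0.4437 0.2067 0.1   ]
jar_mouth s 0.51 [305.7 265.8] [ 0.8232 -0.0638  0.1   ]
```

View pics/w5.png

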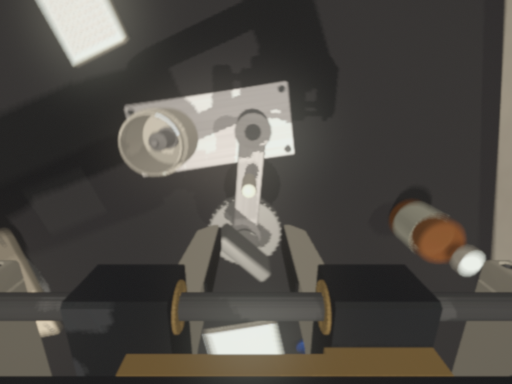

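Run:
```python
from h import *
p=snap('wrist')
piv=atz(p,[253,131],.132);pin=atz(p,[249,189.5],.18)
print(piv,pin,np.linalg.norm((pin-piv)[:2]),np.degrees(np.arctan2(*(pin-piv)[1::-1])))
# wing top edges
g=cv2.cvtColor(p['pixels'],cv2.COLOR_RGB2GRAY)
for a,b in (([228,240],[263,275]),):
    A,B=atz(p,a,.19),atz(p,b,.19);print(A,B,np.degrees(np.arctan2(*(B-A)[1::-1])),np.linalg.norm(A-B))
go([pin[0],pin[1],.143])
```

```text
[0.5683 0.1961 0.132 ] [0.5521 0.1447 0.18  ] 0.053975747708730204 -107.4712158049244
[0.5194 0.0993 0.19  ] [0.5458 0.0503 0.19  ] -61.68943511864725 0.05570161274463681
t 15.55 tcp [0.5532 0.142  0.2806] yaw 1.345 tilt [ 0.  0. -1.] F [-0.2225 -0.6742 -1.0487] open 0.03992888897957446
delta tool cm [ 0.2299 -0.1631 13.7649] roll None
```

Request:
step_arm --deltas '[{"offset": [0.2,-0.15,3],"roll": 0.08},{"offset": [0,0,4],"roll": 0},{"offset": [0,0,3.5],"roll": 0},{"offset": [0,0,2.2],"roll": 0},{"offset": [0,0,1],"roll": 0},{"offset": [0,0,0],"roll": 0}]'

```text
t: 16.3
tool_pos: [0.552, 0.1443, 0.1434]
orientation: [-2.534, -1.857, 0.001]
force: [-0.4, 0.9, -0.6]
opening: 0.0402
```

Request:
step_arm --deltas '[{"offset": [0,0,0],"roll": 0},{"offset": [0,0,0],"roll": 0},{"offset": [0,0,0],"roll": 0}]' --fingers 2.2 --grip_force 10

```text
t: 16.68
tool_pos: [0.5526, 0.1444, 0.1444]
orientation: [2.534, 1.857, 0.002]
force: [0.1, -0.2, 0.2]
opening: 0.0226
```

Request:
step_arm --deltas '[{"offset": [0.03,-0.45,0],"roll": 0.083},{"offset": [0.05,-0.73,0],"roll": 0.133},{"offset": [0.05,-0.73,0],"roll": 0.133},{"offset": [0.05,-0.73,0],"roll": 0.133}]'

```text
t: 17.18
tool_pos: [0.5305, 0.157, 0.1441]
orientation: [2.905, 1.19, 0.002]
force: [4.1, -5.2, -0.1]
opening: 0.022
```

Request:
step_arm --deltas '[{"offset": [0.05,-0.73,0],"roll": 0.133},{"offset": [0.05,-0.73,0],"roll": 0.133},{"offset": [0.05,-0.73,0],"roll": 0.133},{"offset": [0.05,-0.73,0],"roll": 0.133},{"offset": [0.05,-0.73,0],"roll": 0.133},{"offset": [0,0,0],"roll": 0},{"offset": [0,0,0],"roll": 0}]'

```text
t: 18.05
tool_pos: [0.5145, 0.1906, 0.1438]
orientation: [-3.136, -0.189, -0.001]
force: [0.6, 0.3, 0.2]
opening: 0.0219
```

Run:
```python
from h import *
st()
t=snap('top');s=snap('scene')
Z=dict(swing_pin=.16,cap_wing=.172)
for n,z in Z.items():
  for c,q in(('t',t),('s',s)):
    for r in cams.pinpoint(q,n)[:2]: print(n,c,round(r['score'],2),np.array(r['xy']),atz(q,r['xy'],z))
```

```text
t 18.05 tcp [0.5145 0.1906 0.1438] yaw 0.121 tilt [ 0.0005  0.0004 -1.    ] F [0.6049 0.3268 0.1707] open 0.021883173053929176
swing_pin t 0.69 [206.4 195.9] [0.5166 0.1833 0.16  ]
swing_pin s 0.67 [281.9 139. ] [0.4956 0.1868 0.16  ]
cap_wing t 0.33 [205.  221.1] [0.4316 0.1821 0.172 ]
cap_wing s 0.67 [267.3 126. ] [0.4302 0.1867 0.172 ]
```

Request:
step_arm --deltas '[{"offset": [0.02,-0.5,0],"roll": 0.09},{"offset": [0.02,-0.4,0],"roll": 0.08},{"offset": [0,0,0],"roll": 0},{"offset": [0,0,0],"roll": 0}]'

```text
t: 18.85
tool_pos: [0.5141, 0.1993, 0.1437]
orientation: [3.14, -0.079, 0.0]
force: [1.7, -1.8, -0.5]
opening: 0.0219
```

Request:
step_arm --deltas '[{"offset": [0,-0.3,0],"roll": 0.02},{"offset": [0,0,0],"roll": 0},{"offset": [0,0,0],"roll": 0}]'

```text
t: 19.23
tool_pos: [0.514, 0.2026, 0.1436]
orientation: [3.14, -0.113, -0.0]
force: [-0.9, -3.0, 1.6]
opening: 0.0218
```

Request:
step_arm --deltas '[{"offset": [0,-0.15,0],"roll": 0},{"offset": [0,0,0],"roll": 0},{"offset": [0,0,0],"roll": 0}]'

```text
t: 19.6
tool_pos: [0.514, 0.2029, 0.1436]
orientation: [3.138, -0.114, -0.001]
force: [-2.5, -8.4, 3.0]
opening: 0.0222
```

Request:
step_arm --deltas '[{"offset": [0,-0.15,0],"roll": 0},{"offset": [0,0,0],"roll": 0},{"offset": [0,0,0],"roll": 0}]'

```text
t: 19.98
tool_pos: [0.514, 0.203, 0.1435]
orientation: [3.135, -0.114, -0.002]
force: [-3.9, -15.1, 4.7]
opening: 0.0226
```

Contact with the stop: the tool no longer advances and the force rises to 15 N. I release and rise.

Request:
step_arm --deltas '[{"offset": [0,0.4,0],"roll": 0},{"offset": [0,0,0],"roll": 0},{"offset": [0,0,-3],"roll": 0},{"offset": [0,0,-5],"roll": 0},{"offset": [0,0,-5],"roll": 0},{"offset": [0,0,0],"roll": -0.18},{"offset": [0,0,0],"roll": -0.18},{"offset": [0,0,0],"roll": -0.18},{"offset": [0,0,0],"roll": -0.18},{"offset": [0,0,0],"roll": -0.18},{"offset": [0,0,0],"roll": -0.18},{"offset": [0,0,0],"roll": -0.18}]' --fingers 4

```text
t: 21.48
tool_pos: [0.514, 0.2022, 0.2737]
orientation: [-2.597, -1.766, -0.001]
force: [-0.6, 0.1, 0.6]
opening: 0.04
```

Request:
step_arm --deltas '[{"offset": [0,0,0],"roll": -0.18},{"offset": [0,0,0],"roll": -0.18},{"offset": [0,0,0],"roll": -0.18},{"offset": [0,0,0],"roll": -0.18},{"offset": [0,0,0],"roll": -0.18},{"offset": [0,0,0],"roll": -0.18},{"offset": [0,0,0],"roll": -0.18},{"offset": [0,0,0],"roll": -0.18},{"offset": [0,0,0],"roll": -0.18},{"offset": [0,0,0],"roll": -0.18},{"offset": [0,0,0],"roll": -0.18}]'

```text
t: 22.85
tool_pos: [0.514, 0.2022, 0.2736]
orientation: [-0.052, 3.141, 0.001]
force: [-0.3, -0.6, 1.3]
opening: 0.04
```

Run:
```python
from h import *
p=snap('wrist');t=snap('top');s=snap('scene')
Z=dict(swing_pivot=.132,swing_pin=.16,cap_wing=.172,jar_mouth=.1)
for n,z in Z.items():
  for c,q in(('w',p),('t',t),('s',s)):
    for r in cams.pinpoint(q,n)[:2]: print(n,c,round(r['score'],2),np.array(r['xy']),atz(q,r['xy'],z))
b=cv2.resize(s['pixels'][100:220,200:350],None,fx=2.5,fy=2.5,interpolation=cv2.INTER_CUBIC)
a=cv2.resize(p['pixels'],(400,300))
cv2.imwrite('pics/c6.png',np.hstack([a,b])[:,:,::-1]);cv2.imwrite('pics/w6.png',p['pixels'][:,:,::-1])
go([.4367,.2045,.25],3.87-2*np.pi)
```

```text
swing_pivot w 0.61 [246.7 221.7] [0.5653 0.1987 0.132 ]
swing_pivot s 0.75 [299.7 155.5] [0.5664 0.1957 0.132 ]
swing_pin w 0.77 [249.6 186.4] [0.5124 0.2007 0.16  ]
swing_pin t 0.65 [204.  196.2] [0.5153 0.1912 0.16  ]
swing_pin s 0.72 [287.5 136.1] [0.4988 0.2093 0.16  ]
cap_wing w 0.97 [257. 113.] [0.4372 0.2053 0.172 ]
cap_wing w 0.35 [397.7 204.4] [0.5232 0.3542 0.172 ]
cap_wing t 0.69 [199.4 220.5] [0.4331 0.2004 0.172 ]
cap_wing t 0.5 [202.5 222. ] [0.4285 0.1901 0.172 ]
jar_mouth w 0.73 [254.  107.6] [0.4331 0.2031 0.1   ]
jar_mouth w 0.7 [255.4 111.8] [0.4378 0.205  0.1   ]
jar_mouth t 0.75 [199.2 222.3] [0.4332 0.2111 0.1   ]
jar_mouth s 0.72 [274.7 138.9] [0.438  0.2174 0.1   ]
t 23.6 tcp [0.514  0.2015 0.2736] yaw -3.116 tilt [-0.  0. -1.] F [ 0.3595  0.5085 -0.1533] open 0.039901256221949906
delta tool cm [7.7244 0.5019 2.3615] roll -0.7025373393409913
```

View pics/c6.png

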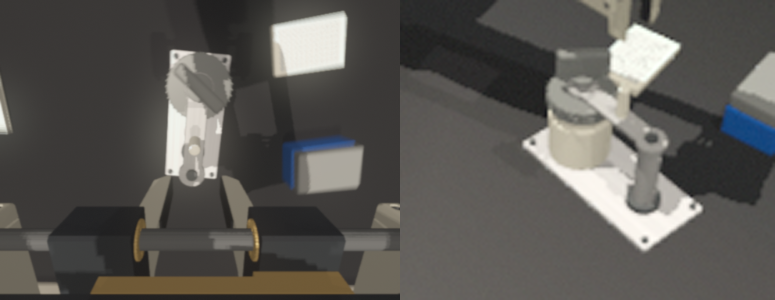

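Run:
```python
import cv2
im=cv2.imread('pics/w6.png')[60:170,190:320]
cv2.imwrite('pics/c7.png',cv2.resize(im,None,fx=5,fy=5,interpolation=cv2.INTER_CUBIC))
```

```text
(no output)
```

View pics/c7.png

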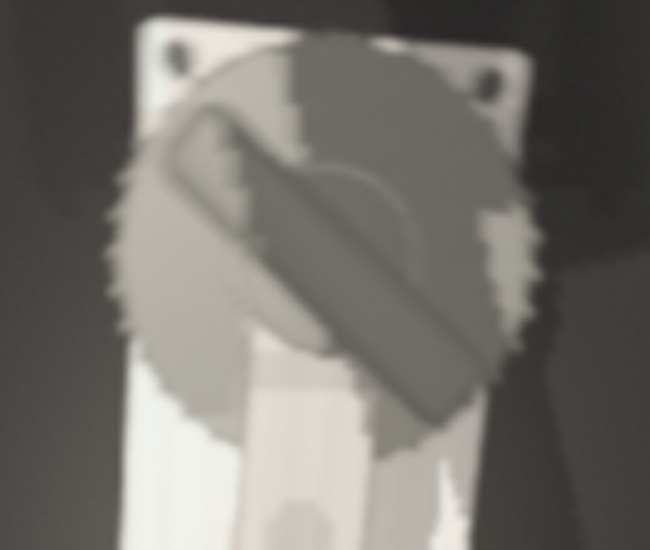

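Run:
```python
from h import *
p=snap('wrist')
A,B=[atz(p,[190+u/5-.4,60+v/5-.4],.19) for u,v in((191,134),(458,397))]
d=B-A;print(A,B,(A+B)/2,np.linalg.norm(d),np.degrees(np.arctan2(d[1],d[0])))
yaw=np.arctan2(d[1],d[0])+np.pi-2*np.pi
go([.437,.2045,.25],yaw)
```

```text
[0.4157 0.1791 0.19  ] [0.4586 0.227  0.19  ] [0.4372 0.2031 0.19  ] 0.06425231681799572 48.15335791064045
t 23.65 tcp [0.5141 0.2015 0.2736] yaw -3.116 tilt [ 0.  0. -1.] F [-0.1602 -0.0028 -0.5174] open 0.03976796820933501
delta tool cm [7.6961 0.5018 2.3643] roll -0.8144531122199963
```

Request:
step_arm --deltas '[{"offset": [3.85,0.2,0],"roll": 0},{"offset": [3.85,0.2,0],"roll": 0},{"offset": [0,0,0],"roll": -0.165},{"offset": [0,0,0],"roll": -0.165},{"offset": [0,0,0],"roll": -0.165},{"offset": [0,0,0],"roll": -0.165},{"offset": [0,0,0],"roll": -0.16},{"offset": [0,0,3],"roll": 0},{"offset": [0,0,2],"roll": 0},{"offset": [0,0,0],"roll": 0}]'

```text
t: 24.9
tool_pos: [0.4357, 0.203, 0.2216]
orientation: [1.288, -2.861, -0.001]
force: [-0.8, -0.1, -0.5]
opening: 0.0399
```

Run:
```python
from h import *
go([.437,.2042,.153],-2.301)
p=snap('wrist');s=snap('scene')
b=cv2.resize(s['pixels'][90:190,210:335],(400,320),interpolation=cv2.INTER_CUBIC)
a=cv2.resize(p['pixels'][150:350,130:380],(400,320))
cv2.imwrite('pics/c8.png',np.hstack([a,b])[:,:,::-1])
```

```text
t 24.9 tcp [0.4357 0.203  0.2216] yaw -2.296 tilt [-0.0037 -0.0012 -1.    ] F [-0.8106 -0.0546 -0.5181] open 0.03987859522545215
delta tool cm [-0.1952 -0.0335  6.8587] roll 0.005329959572714316
```

View pics/c8.png

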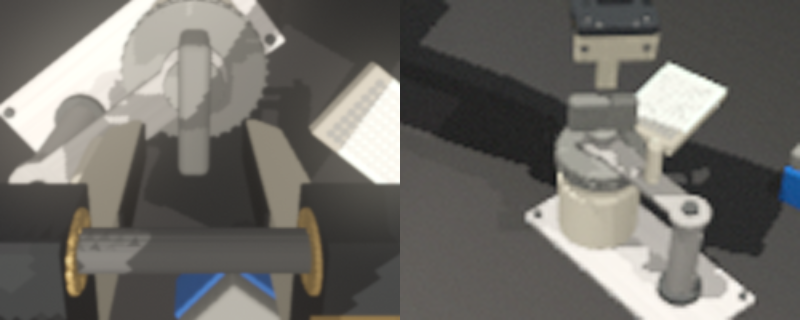

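The wing is in line with the jaws and centred between the fingers (left view, x≈194). Next I descend and grip.

Request:
step_arm --deltas '[{"offset": [-0.1,0,2.5],"roll": 0},{"offset": [0,0,2.5],"roll": 0},{"offset": [0,0,1.8],"roll": 0},{"offset": [0,0,0],"roll": 0},{"offset": [0,0,0],"roll": 0}]'

```text
t: 25.62
tool_pos: [0.4383, 0.2045, 0.1569]
orientation: [-1.289, 2.863, -0.0]
force: [-0.0, 0.7, 0.0]
opening: 0.04
```

Request:
step_arm --deltas '[{"offset": [0,0,0],"roll": 0},{"offset": [0,0,0],"roll": 0},{"offset": [0,0,0],"roll": 0},{"offset": [0,0,0],"roll": 0}]' --fingers 0 --grip_force 25

```text
t: 26.12
tool_pos: [0.4373, 0.2044, 0.1561]
orientation: [1.29, -2.864, -0.001]
force: [-4.3, 0.2, 5.2]
opening: 0.0155
```

Run:
```python
from h import *
s,_=st();print(s['wrist_torque'],s['q'])
```

```text
t 26.125 tcp [0.4373 0.2044 0.1561] yaw -2.295 tilt [-0.0005  0.0003 -1.    ] F [-4.2521  0.1733  5.2329] open 0.015460977251488301
[ 0.2361  0.7624 -0.0184] [ 0.3306 -0.153   1.8846  0.0005  1.4104 -2.0866]
```

Request:
step_arm --deltas '[{"offset": [0,0,0.065],"roll": 0.12},{"offset": [0,0,0.08],"roll": 0.15},{"offset": [0,0,0.08],"roll": 0.15},{"offset": [0,0,0.08],"roll": 0.15},{"offset": [0,0,0],"roll": 0}]'

```text
t: 26.75
tool_pos: [0.4374, 0.2044, 0.1529]
orientation: [0.429, -3.112, -0.001]
force: [-5.1, 0.3, 5.4]
opening: 0.0159
```

Run:
```python
from h import *
s,_=st();print(s['wrist_torque'])
```

```text
t 26.75 tcp [0.4374 0.2044 0.1529] yaw -2.868 tilt [-0.0004  0.0003 -1.    ] F [-5.0867  0.3364  5.4484] open 0.015924841494032067
[ 0.1644  0.657  -0.1433]
```

Request:
step_arm --deltas '[{"offset": [0,0,0.08],"roll": 0.15},{"offset": [0,0,0.08],"roll": 0.15},{"offset": [0,0,0.08],"roll": 0.15},{"offset": [0,0,0.08],"roll": 0.15},{"offset": [0,0,0.08],"roll": 0.15},{"offset": [0,0,0.08],"roll": 0.15},{"offset": [0,0,0.08],"roll": 0.15},{"offset": [0,0,0.08],"roll": 0.15},{"offset": [0,0,0.08],"roll": 0.15},{"offset": [0,0,0],"roll": 0}]'

```text
t: 28.0
tool_pos: [0.4373, 0.2044, 0.1455]
orientation: [-1.605, -2.7, 0.0]
force: [-4.6, 0.5, 5.5]
opening: 0.0159
```

Run:
```python
from h import *
s,_=st();print(s['wrist_torque'])
```

```text
t 28.0 tcp [0.4373 0.2044 0.1455] yaw 2.069 tilt [-0.0006  0.0001 -1.    ] F [-4.6277  0.494   5.5356] open 0.015910670889166242
[-0.0198  0.8067 -0.1661]
```

Request:
step_arm --deltas '[{"offset": [0,0,0.055],"roll": 0.1},{"offset": [0,0,0.055],"roll": 0.1},{"offset": [0,0,0.03],"roll": 0.06},{"offset": [0,0,0],"roll": 0},{"offset": [0,0,0],"roll": 0}]'

```text
t: 28.62
tool_pos: [0.4378, 0.2041, 0.145]
orientation: [1.936, 2.473, 0.0]
force: [-6.0, -2.3, 9.3]
opening: 0.0179
```

Run:
```python
from h import *
s,_=st();print(s['wrist_torque'])
```

```text
t 28.625 tcp [0.4378 0.2041 0.145 ] yaw 1.813 tilt [ 0.0007 -0.0005 -1.    ] F [-6.0494 -2.3036  9.3114] open 0.017902825796925204
[-0.4573  0.9423  0.671 ]
```

Request:
step_arm --deltas '[{"offset": [0,0,0],"roll": 0},{"offset": [0,0,0],"roll": 0},{"offset": [0,0,0],"roll": 0.05},{"offset": [0,0,0],"roll": 0}]' --grip_force 45

```text
t: 29.12
tool_pos: [0.4378, 0.2041, 0.1449]
orientation: [1.997, 2.424, -0.0]
force: [-4.5, -2.4, 8.6]
opening: 0.0178
```

Run:
```python
from h import *
s,_=st();print(s['wrist_torque'])
```

```text
t 29.125 tcp [0.4378 0.2041 0.1449] yaw 1.763 tilt [ 0.0008 -0.0006 -1.    ] F [-4.5269 -2.4061  8.6288] open 0.0178319712605431
[-0.4723  0.8818  1.436 ]
```

Request:
step_arm --deltas '[{"offset": [0,0,0],"roll": -0.1},{"offset": [0,0,0],"roll": 0},{"offset": [0,0,0],"roll": 0}]' --fingers 4

```text
t: 29.5
tool_pos: [0.4378, 0.2041, 0.1438]
orientation: [1.882, 2.516, 0.0]
force: [0.6, -1.2, 0.2]
opening: 0.0393
```

Request:
step_arm --deltas '[{"offset": [0,0,-3],"roll": 0},{"offset": [0,0,-5],"roll": 0},{"offset": [0,0,-5],"roll": 0},{"offset": [-4,0,0],"roll": 0},{"offset": [-4,0,0],"roll": 0},{"offset": [0,0,0],"roll": 0},{"offset": [0,0,0],"roll": 0}]'

```text
t: 30.38
tool_pos: [0.4602, 0.1278, 0.2738]
orientation: [-1.882, -2.515, -0.0]
force: [0.0, -0.3, -0.2]
opening: 0.0402
```

Run:
```python
from h import *
st()
p=snap('wrist','w9.png');t=snap('top');s=snap('scene','s9.png')
Z=dict(swing_pin=.16,cap_wing=.16)
for n,z in Z.items():
  ob=[]
  for c,q in(('w',p),('t',t),('s',s)):
    for r in cams.pinpoint(q,n)[:1]: print(n,c,round(r['score'],2),np.array(r['xy']),atz(q,r['xy'],z))
b=cv2.resize(s['pixels'][90:190,210:335],(400,320),interpolation=cv2.INTER_CUBIC)
a=cv2.resize(p['pixels'][50:250,130:380],(400,320),interpolation=cv2.INTER_CUBIC)
cv2.imwrite('pics/c9.png',np.hstack([a,b])[:,:,::-1])
```

```text
t 30.375 tcp [0.4602 0.1278 0.2738] yaw 1.857 tilt [-0.0003  0.0004 -1.    ] F [ 0.0011 -0.304  -0.2217] open 0.040191908106312894
swing_pin w 0.68 [322.7 135.7] [0.5139 0.2004 0.16  ]
swing_pin t 0.7 [151.4 242.3] [0.3592 0.3541 0.16  ]
swing_pin s 0.91 [291.4 136.9] [0.5099 0.2155 0.16  ]
cap_wing w 0.67 [320.8 138.2] [0.5129 0.1975 0.16  ]
cap_wing t 0.92 [198.3 216.7] [0.4465 0.2064 0.16  ]
cap_wing s 0.58 [271.1 126.2] [0.4303 0.2047 0.16  ]
```

View pics/c9.png

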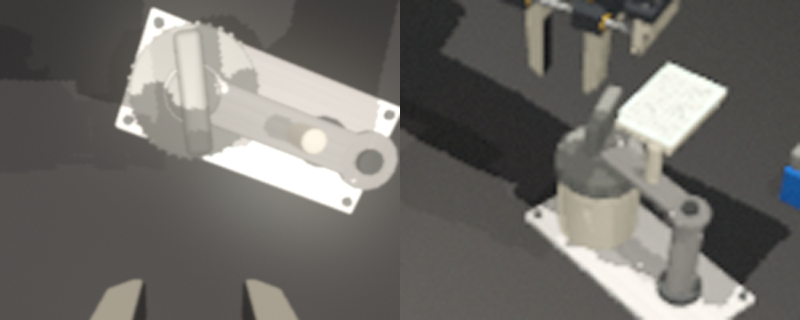

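Run:
```python
from h import *
p=snap('wrist')
for z in(.178,.19):
    A,B=[atz(p,[130+u/1.6-.3,50+v/1.6-.3],z) for u,v in((188,31),(200,150))]
    d=B-A;print(A,B,(A+B)/2,np.linalg.norm(d),np.degrees(np.arctan2(d[1],d[0])))
```

```text
[0.425 0.236 0.178] [0.4499 0.176  0.178 ] [0.4374 0.206  0.178 ] 0.06497110182914502 -67.47943977411617
[0.4255 0.2347 0.19  ] [0.4493 0.1775 0.19  ] [0.4374 0.2061 0.19  ] 0.06199437910601708 -67.47943977411623
```

The cap is down on the jar. The wing turned 116° (2.02 rad), dropped 11 mm and met hard resistance of 1.4 N m, a little short of the nominal 2.2 rad. I'll regrip square to the wing and test that it really is the stop.

Request:
step_arm --deltas '[{"offset": [4,0,0],"roll": 0},{"offset": [4,0,0],"roll": 0},{"offset": [0,0,0],"roll": -0.1},{"offset": [0,0,4],"roll": 0},{"offset": [0,0,4],"roll": 0},{"offset": [0,0,3.5],"roll": 0},{"offset": [0,0,1.7],"roll": 0},{"offset": [0,0,0],"roll": 0}]'

```text
t: 31.88
tool_pos: [0.437, 0.204, 0.1412]
orientation: [-1.752, -2.606, 0.003]
force: [-0.3, 0.2, 0.7]
opening: 0.0396
```

Request:
step_arm --deltas '[{"offset": [0,0,0],"roll": 0},{"offset": [0,0,0],"roll": 0},{"offset": [0,0,0],"roll": 0},{"offset": [0,0,0],"roll": 0}]' --fingers 0 --grip_force 45

```text
t: 32.38
tool_pos: [0.4377, 0.2042, 0.1431]
orientation: [1.752, 2.607, 0.0]
force: [-4.1, -1.9, 6.5]
opening: 0.016
```

Run:
```python
from h import *
s,_=st();print(s['wrist_torque'])
```

```text
t 32.375 tcp [0.4377 0.2042 0.1431] yaw 1.958 tilt [ 0.0004 -0.     -1.    ] F [-4.0807 -1.9448  6.5078] open 0.016021222533271526
[-0.429   0.706   0.3343]
```

Request:
step_arm --deltas '[{"offset": [0,0,0.03],"roll": 0.06},{"offset": [0,0,0.03],"roll": 0.06},{"offset": [0,0,0],"roll": 0},{"offset": [0,0,0],"roll": 0}]'

```text
t: 32.88
tool_pos: [0.4379, 0.2039, 0.143]
orientation: [1.903, 2.498, -0.0]
force: [-4.4, -4.1, 9.0]
opening: 0.0166
```

Run:
```python
from h import *
s,_=st();print(s['wrist_torque'])
```

```text
t 32.875 tcp [0.4379 0.2039 0.143 ] yaw 1.839 tilt [ 0.001 -0.001 -1.   ] F [-4.3886 -4.1357  8.9873] open 0.01664230003875127
[-0.8233  0.7665  1.1039]
```

Same place and the same hard stop: 1.1 N m against 0.12 N m thread friction, with no further turn or descent. The plug bottom is still about 8 mm clear of the nozzle tip, so it's the thread stop. I relax, release and retreat.

Request:
step_arm --deltas '[{"offset": [0,0,-0.06],"roll": -0.1},{"offset": [0,0,0],"roll": 0}]' --grip_force 5

```text
t: 33.12
tool_pos: [0.4376, 0.2044, 0.1425]
orientation: [-1.779, -2.589, -0.0]
force: [-3.6, 0.7, 3.4]
opening: 0.0161
```

Request:
step_arm --deltas '[{"offset": [0,0,0],"roll": 0},{"offset": [0,0,0],"roll": 0},{"offset": [0,0,-3],"roll": 0},{"offset": [0,0,-5],"roll": 0},{"offset": [0,0,-5],"roll": 0},{"offset": [-4,0,-1],"roll": 0},{"offset": [-4,0,0],"roll": 0},{"offset": [-4,0,0],"roll": 0},{"offset": [0,0,0],"roll": 0},{"offset": [0,0,0],"roll": 0}]' --fingers 4

```text
t: 34.38
tool_pos: [0.4806, 0.0925, 0.2819]
orientation: [-1.78, -2.588, -0.0]
force: [0.4, 0.6, -0.3]
opening: 0.04
```

Run:
```python
from h import *
st()
p=snap('wrist');s=snap('scene');t=snap('top')
for n,z in dict(plate=0,tipbox=0,bottle=0,beaker=0,tray=0,cap_wing=.16,swing_pin=.16).items():
  for c,q in(('t',t),('s',s)):
    for r in cams.pinpoint(q,n)[:1]: print(n,c,round(r['score'],2),atz(q,r['xy'],z))
a=cv2.resize(p['pixels'],(400,300));b=cv2.resize(s['pixels'],(400,300),interpolation=cv2.INTER_AREA)
c=cv2.resize(s['pixels'][100:190,215:335],(400,300),interpolation=cv2.INTER_CUBIC);d=cv2.resize(t['pixels'],(400,300),interpolation=cv2.INTER_AREA)
cv2.imwrite('pics/c10.png',np.vstack([np.hstack([a,c]),np.hstack([b,d])])[:,:,::-1])
```

```text
t 34.375 tcp [0.4806 0.0925 0.2819] yaw 1.937 tilt [-0.0003  0.0004 -1.    ] F [ 0.4135  0.6435 -0.2564] open 0.03999639763165734
plate t 0.89 [0.3657 0.4046 0.    ]
plate s 0.91 [ 0.3529  0.3988 -0.    ]
tipbox t 0.76 [0.5683 0.442  0.    ]
tipbox s 0.78 [0.5933 0.4383 0.    ]
bottle t 0.73 [ 0.8147 -0.0197  0.    ]
bottle s 0.61 [ 0.7953 -0.0062  0.    ]
beaker t 0.73 [ 0.2977 -0.3852  0.    ]
beaker s 0.91 [ 0.2832 -0.3871  0.    ]
tray t 0.93 [ 0.4529 -0.2267  0.    ]
tray s 0.91 [ 0.4562 -0.2344 -0.    ]
cap_wing t 0.73 [0.4381 0.2014 0.16  ]
cap_wing s 0.67 [0.4437 0.2138 0.16  ]
swing_pin t 0.8 [0.5271 0.1915 0.16  ]
swing_pin s 0.92 [0.508  0.2148 0.16  ]
```

View pics/c10.png

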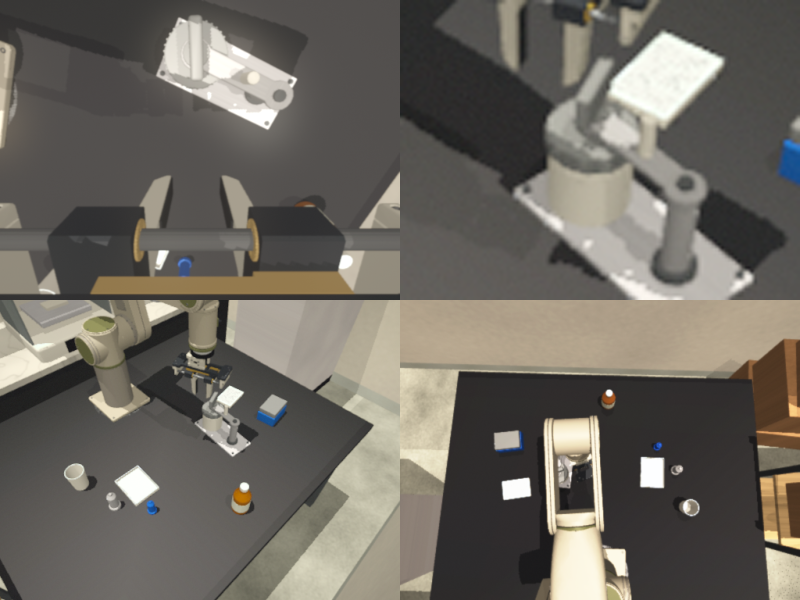

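The cap sits down on the jar (upper right, about (590,130)), the tray is empty, and the bystanders are where they were. The gripper is clear, so I'm handing in.

```bash
python3 -c "
from h import *
print(robot.close_job())"
```

```text
the job is handed in; nothing more can be done
None
```

The nozzle is in the jar, the swing arm is closed against its stop, and the cap is screwed down until it would go no further. I handed the job in at about 34 s. One check, the cap's turn, came out a little short of nominal.

- **Nozzle:** I took the small steel one from the tray; the blue one and the larger steel one stayed where they were. It was seen standing upright in the jar before the cap went over.
- **Swing arm:** I pushed it by the pin until the tool stopped advancing and the force rose to 15 N. The cap then measured within about 1–2 mm of the jar's axis.
- **Cap:** The wing turned about 2.0 rad and the tool came down about 11 mm, against the nominal 2.2 rad and 12 mm. A fresh, square grip met the same hard resistance of 1.1–1.4 N m with no further turn or descent; the thread friction is about 0.12 N m. I take this as the real stop, with the cap having started slightly turned, but I could not confirm its starting angle.
- **Last look:** The tray was empty, and the bystanders and both look-alikes were where they had been, within the camera error. The robot was touching nothing. The networks' readings of the pin and cap scattered by 1–2 cm between cameras, so I relied on the wrist camera and the forces instead.

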